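Feel for the softest shock mount and mark it with its tag

ROBOT

A 6-joint arm with a two-finger parallel gripper is mounted at the origin on the work surface. World frame = base frame: x ahead of the robot, y to its left, z up, the work surface at z = 0. Lengths are in m, angles in rad, forces in N, time in s.
With the tool pointing down it reaches from about 0.4 to 0.825 m from the base axis. Payload 7 kg.
Tool frame: the origin (TCP) lies at the very end of the fingers, on their centre line; the grasp point (between the pads) lies 19 mm behind it (arm.pinch_z is the z of the grasp point in the tool frame, in m); z points along the fingers, y is the direction in which the jaws open and shut (so a half turn about z gives the same grasp; the last joint's range is limited). The gripper opens to 88 mm and grips with 3 to 60 N. Pads are 19 mm wide; open, the fingers measure 130 mm over their backs; the gripper's body (78 mm by 193 mm) begins 47 mm behind the grasp point.
Start: joints at [-0.891, 0.359, 0.012, 0, -1.224, -0.288], TCP at [0.258, -0.624, 0.227] pointing down, gripper open.
Joint ranges: [-3.07, 3.07], [-1.43, 2.12], [-1.02, 1.25], [-3.03, 1.67], [-3.05, -0], [-3.03, 3.03]. Speed limits (rad/s): [2.39, 2.39, 3.01, 3.14, 3.14, 3.14].

INTERFACE

Orientations are given as [roll, pitch, yaw] about the fixed x, y, z axes, in that order (R = Rz(yaw) Ry(pitch) Rx(roll)).
In Python, from station import arm gives the robot as it stands.
- The arm moves only by the tool drive_tool, never from a script. Its argument "targets" is a list of rows, each a list of 6 numbers: the shift along the world's x, y, z in units of 0.04 m (1.0 is 0.04 m), then the turn, a rotation vector about the world's x, y, z in units of 6 degrees (1.0 is 6 degrees). In form: [[x, y, z, wx, wy, wz], ...]. A call has 1 to 5 rows; each row shifts and turns the commanded pose from where the row before left it; what a row does not reach is not made up. A row lasts 1/8 s, in which the tool goes at most 62.5 mm and 10.7 degrees, less where a joint would pass 70% of its speed; a pose out of reach is approached as far as the arm can. A call with a number of a shift or a turn outside -1 to 1 is refused whole. A call with a gripper value outside its range is refused whole. "claw" is the opening, from 0 (shut) to 1 (fully open), set as the call begins (left out, the last holds). The fingers move at their own pace and stop on an object; "newtons" is the grip in N (left out, the last holds). Time passes only in rows, so rows that do not move let the fingers close. It gives the time, the measured TCP pose, the force and the opening at its end, in the units of the state.
- arm.get_state(): the state, without advancing time (a new reading comes with each control period).
- arm.grab_frame(name): name is "scene" or "top" or "wrist"; returns (picture, depth): 384x512x3 uint8, red, green, blue; 384x512 float32, m along the optical axis (not along the pixel's ray), 0 where there is no reading.
- arm.get_calibration(name): a dict with "mtx" (3x3 intrinsics, pixels), "origin" and "rotation" of the camera in the world. Camera axes: x right, y up, looking along -z (the intrinsics and any distortion apply to the point x, -y, -z); pixel columns grow to the right and rows downward; lengths in m; the calibration is good to about 2 mm. A picture is of the moment at which its call begins: read the wrist's pose just before it. get_calibration takes no time and is no camera call; for the wrist camera it gives the pose at the moment of the call.
- arm.job_done(): hands the job in, once; it reports no verdict.
Trained networks look in the newest picture that a camera, given by its name, has taken for a name from the list of things; names that differ only in an ending like _2 or _b are one class to them, and where a whole thing is asked for, a point or a joint stands for the part that bears it (a point fixed in the world has none). Each returns a list of dicts, best first, with "score" (0 to 1); they miss things now and then, are a little off and sometimes report something else, mostly with a low value. They report only what shows in the picture. A call takes as long as a camera call.
- arm.search_frame(target, camera): "point" ([x, y, z] in m, in the coordinates of the camera as it stood for that picture, good to about 4 mm: the middle of the surface that is visible of it).
- arm.cut_out(target, camera): "pixels" (384x512 bool, what is visible of it).
- arm.landmark_of(target, camera): "point" ([x, y, z] in m, in the coordinates of the camera as it stood for that picture, good to about 4 mm: a listed point, or the origin of a listed thing).
The state is a dict: "t": time; "q": joint angles; "qd": joint speeds; "joint_efforts": joint torques, N m; "eef_pos": TCP position; "ee_rot": TCP orientation; "force": force on the tool from outside, world axes, zero at the start; "moment": the same for the moment, N m; "width": finger opening in m.
Only numpy, scipy, OpenCV 4.12 (cv2) and the standard library are available. Lean on these libraries where they do the work, as an engineer would, in place of code of your own. Each camera call takes 0.05 s, during which the arm holds its last target. There are 200 camera calls.

TASK

Three look-alike spring shock mounts stand in a row on the blue shelf. Going from the robot's left to its right, press each black rubber pad about halfway down and let it spring back, to feel which is softest; then push the orange tag of the softest mount fully down, leaving the other two tags up. Use the fingertips only: pick nothing up and leave the loose parts on the shelf where they are.

Things in the scene. Friction and masses are not known exactly. Their poses are not given: they have to be found in the camera images.
- mount_a: One of three look-alike shock mounts, fixed to the blue shelf, in any order: grey base plate 126 x 76 x 8 mm, chrome cup 62 mm across and 46 mm high holding a round black rubber pad, and an aluminium post with an orange tag. Origin: under the pad's centre, on the shelf; its x axis points from the pad towards the tag (away from the robot, within about 0.35 rad), z up. The tag's centre is 58 mm from the pad's centre along x
- pad_a_top (a point): Centre of the top of that mount's rubber pad, moving with it: pad 46 mm across, top 66 mm above the shelf at rest and 20 mm above the cup's rim
- pad_a (a joint): How far that pad is pressed straight down, in m: 0 at rest, 0.014 at its stop. It springs back. The springs differ: held halfway down (7 mm) the softest pad pushes back with about 2 N, the middle one 4 N, the hardest 7.5 N (0.5 N to start any of them moving); they look the same, and which is which can only be felt
- tag_a_top (a point): Centre of the top of that mount's orange tag, moving with it: cap 24 mm (x) by 34 mm (y), 8 mm thick, top 84 mm above the shelf when up, 68 mm when 16 mm down (still above the pad)
- tag_a (a joint): How far that tag is pushed straight down, in m: about 0 to 0.002 at the start (up), 0.016 fully down at its stop on the softest mount; a hidden catch stops it at 0.010 on the two harder ones. Moves against about 3 N of friction and stays where it is left, so a wrong tag cannot be undone
- mount_b: One of three look-alike shock mounts, fixed to the blue shelf, in any order: grey base plate 126 x 76 x 8 mm, chrome cup 62 mm across and 46 mm high holding a round black rubber pad, and an aluminium post with an orange tag. Origin: under the pad's centre, on the shelf; its x axis points from the pad towards the tag (away from the robot, within about 0.35 rad), z up. The tag's centre is 58 mm from the pad's centre along x
- pad_b_top (a point): Centre of the top of that mount's rubber pad, moving with it: pad 46 mm across, top 66 mm above the shelf at rest and 20 mm above the cup's rim
- pad_b (a joint): How far that pad is pressed straight down, in m: 0 at rest, 0.014 at its stop. It springs back. The springs differ: held halfway down (7 mm) the softest pad pushes back with about 2 N, the middle one 4 N, the hardest 7.5 N (0.5 N to start any of them moving); they look the same, and which is which can only be felt
- tag_b_top (a point): Centre of the top of that mount's orange tag, moving with it: cap 24 mm (x) by 34 mm (y), 8 mm thick, top 84 mm above the shelf when up, 68 mm when 16 mm down (still above the pad)
- tag_b (a joint): How far that tag is pushed straight down, in m: about 0 to 0.002 at the start (up), 0.016 fully down at its stop on the softest mount; a hidden catch stops it at 0.010 on the two harder ones. Moves against about 3 N of friction and stays where it is left, so a wrong tag cannot be undone
- mount_c: One of three look-alike shock mounts, fixed to the blue shelf, in any order: grey base plate 126 x 76 x 8 mm, chrome cup 62 mm across and 46 mm high holding a round black rubber pad, and an aluminium post with an orange tag. Origin: under the pad's centre, on the shelf; its x axis points from the pad towards the tag (away from the robot, within about 0.35 rad), z up. The tag's centre is 58 mm from the pad's centre along x
- pad_c_top (a point): Centre of the top of that mount's rubber pad, moving with it: pad 46 mm across, top 66 mm above the shelf at rest and 20 mm above the cup's rim
- pad_c (a joint): How far that pad is pressed straight down, in m: 0 at rest, 0.014 at its stop. It springs back. The springs differ: held halfway down (7 mm) the softest pad pushes back with about 2 N, the middle one 4 N, the hardest 7.5 N (0.5 N to start any of them moving); they look the same, and which is which can only be felt
- tag_c_top (a point): Centre of the top of that mount's orange tag, moving with it: cap 24 mm (x) by 34 mm (y), 8 mm thick, top 84 mm above the shelf when up, 68 mm when 16 mm down (still above the pad)
- tag_c (a joint): How far that tag is pushed straight down, in m: about 0 to 0.002 at the start (up), 0.016 fully down at its stop on the softest mount; a hidden catch stops it at 0.010 on the two harder ones. Moves against about 3 N of friction and stays where it is left, so a wrong tag cannot be undone
- slot_left (a point): Fixed point on the shelf's top (20 mm above the table): the left mounting place as the robot sees it (left is +y); the mount's origin is within 15 mm of it. Places are 150 mm apart
- slot_middle (a point): Fixed point on the shelf's top (20 mm above the table): the middle mounting place as the robot sees it (left is +y); the mount's origin is within 15 mm of it. Places are 150 mm apart
- slot_right (a point): Fixed point on the shelf's top (20 mm above the table): the right mounting place as the robot sees it (left is +y); the mount's origin is within 15 mm of it. Places are 150 mm apart
- canister: Screw-top aluminium canister, 56 mm across, 72 mm high; origin under its centre. Loose on the shelf, to be left alone
- jaw: Cast bronze trip jaw with teeth, about 37 x 66 x 26 mm; origin under its centre. Loose on the shelf, to be left alone
- seat_cup: Loose empty chrome spring seat cup, 44 mm across, 30 mm high; origin under its centre. Loose on the shelf, to be left alone
- buffer: Loose flat black rubber buffer pad, 50 x 42 x 15 mm; origin under its centre. Loose on the shelf, to be left alone
- oil: Small closed bottle with a red cap, 40 mm across, 80 mm high; origin under its centre. Loose on the shelf, to be left alone
- spanner: Steel spanner, 150 mm long, lying flat; origin at the middle of its underside. Loose on the shelf, to be left alone

How it is judged:
On the way, in this order (a step that is already met when the one before it is completed fails the run):
1. the pad of the left mount is pressed at least 4 mm down (((horizontal distance between mount_a and slot_left below 0.04 m and value of joint pad_a above 0.004 m) or (horizontal distance between mount_b and slot_left below 0.04 m and value of joint pad_b above 0.004 m) or (horizontal distance between mount_c and slot_left below 0.04 m and value of joint pad_c above 0.004 m))), for 0.1 s.
2. the pad of the middle mount is pressed at least 4 mm down (((horizontal distance between mount_a and slot_middle below 0.04 m and value of joint pad_a above 0.004 m) or (horizontal distance between mount_b and slot_middle below 0.04 m and value of joint pad_b above 0.004 m) or (horizontal distance between mount_c and slot_middle below 0.04 m and value of joint pad_c above 0.004 m))), for 0.1 s.
3. the pad of the right mount is pressed at least 4 mm down (((horizontal distance between mount_a and slot_right below 0.04 m and value of joint pad_a above 0.004 m) or (horizontal distance between mount_b and slot_right below 0.04 m and value of joint pad_b above 0.004 m) or (horizontal distance between mount_c and slot_right below 0.04 m and value of joint pad_c above 0.004 m))), for 0.1 s.
4. the tag of the softest mount is pushed fully down (((value of joint tag_a above 0.013 m and value of joint each of tag_b, tag_c below 0.006 m) or (value of joint tag_b above 0.013 m and value of joint each of tag_a, tag_c below 0.006 m) or (value of joint tag_c above 0.013 m and value of joint each of tag_a, tag_b below 0.006 m))), for 0.2 s.
At the end, for the whole second after the job is handed in: The softest mount's tag is down by 13 mm or more of its 16 mm (a catch stops the harder mounts' tags at 10 mm, so no other tag can go that far), the other two tags are less than 6 mm down, all three pads are back up (within 3 mm) and every loose part is within 20 mm of where it was (((value of joint tag_a above 0.013 m and value of joint each of tag_b, tag_c below 0.006 m) or (value of joint tag_b above 0.013 m and value of joint each of tag_a, tag_c below 0.006 m) or (value of joint tag_c above 0.013 m and value of joint each of tag_a, tag_b below 0.006 m)) and value of joint each of pad_a, pad_b, pad_c below 0.003 m and distance of each of canister, jaw, seat_cup, buffer, oil, spanner from where it was at the start of the episode below 0.02 m); the robot touches nothing.
It fails at once if a loose part is lifted, carried or shoved by more than 20 mm (distance of any of canister, jaw, seat_cup, buffer, oil, spanner from where it was at the start of the episode above 0.02 m).
It also fails if it takes over 48 s, if anything falls off the work surface, if the arm or the gripper's body presses on something with over 40 N, if the wrist force passes 120 N, or if a joint passes its speed limit or range.

## Working session

There is one attempt and no reset: what is moved stays moved. The work goes in short steps, Python scripts to look and compute and a tool call to move; the robot and the scene stay as the last step left them, time stands still between calls to the robot, and variables do not carry over. Pictures are saved under pics/ and viewed, about 8 in all and at most 12, crops included, and the job is handed in when it is done.

Besides the shell and the picture viewer there is one more tool, called after "Request:" as name([rows], argument=value, ...), one row to a line, values as JSON. drive_tool: Moves the arm, as the interface text tells. Shifts and turns lie within -1 to 1; 1 stands for 0.04 m of shift or 6 degrees of turn. Its arguments: {"type":"object","properties":{"targets":{"type":"array"},"claw":{"type":"number"},"newtons":{"type":"number"}},"required":["targets"]}

```bash
mkdir -p pics
cat > h.py <<'E'
import numpy as np, cv2
from station import arm
def toW(p,c):
    k=arm.get_calibration(c); return np.array(k["origin"])+np.array(k["rotation"])@np.array(p)
def pix2W(px,d,c,k=None):
    k=k or arm.get_calibration(c); M=np.array(k["mtx"]); u,v=px
    x=(u-M[0,2])/M[0,0]*d; y=(v-M[1,2])/M[1,1]*d
    return np.array(k["origin"])+np.array(k["rotation"])@np.array([x,-y,-d])
def save(n,im): cv2.imwrite(f"pics/{n}.png",im[:,:,::-1])
E
python3 - <<'E'
from h import *
s=arm.get_state(); print(s)
for c in ("scene","top"):
    im,d=arm.grab_frame(c); save(c+"0",im)
    k=arm.get_calibration(c);print(c,k["origin"])
    for n in ("pad_a_top","tag_a_top","mount_a"):
        for r in arm.landmark_of(n,c): print(c,n,round(r["score"],2),toW(r["point"],c).round(4))
E
python3 -c "
import cv2,numpy as np
a=cv2.imread('pics/scene0.png');b=cv2.imread('pics/top0.png')
cv2.imwrite('pics/both0.png',np.vstack([a,b])[:, :] if 0 else cv2.resize(np.hstack([a,b]),(800,300)))"
```

```text
{'t': 0.0, 'q': array([-8.90900891e-01,  3.59388656e-01,  1.10896060e-02, -3.63670211e-04,
       -1.22407483e+00, -2.88088535e-01]), 'qd': array([-1.21868485e-03, -2.24530472e-04, -1.64540113e-03,  1.11107075e-03,
       -2.78518710e-04, -9.75063241e-05]), 'joint_efforts': array([-1.32376204e-03, -5.82716453e+01,  2.93060696e+01,  6.99703708e+00,
        6.89007895e-03, -1.94962754e-04]), 'eef_pos': array([ 0.25755416, -0.62342517,  0.22563247]), 'ee_rot': array([ 3.13998298e+00, -1.20472988e-04, -2.74990951e+00]), 'force': array([0.22473458, 0.28248092, 0.69116395]), 'moment': array([0.02937094, 0.01067825, 0.05624335]), 'width': 0.08775346499471914}
scene [ 1.22406512 -0.51682123  0.84597173]
scene pad_a_top 0.72 [ 0.1235 -1.6174 -0.2546]
scene tag_a_top 0.7 [ 0.1456 -1.5953 -0.2325]
scene tag_a_top 0.42 [ 0.1894 -1.5514 -0.1886]
scene tag_a_top 0.34 [ 0.311  -1.4299 -0.0671]
scene tag_a_top 0.31 [ 0.3347 -1.4062 -0.0434]
scene mount_a 0.9 [ 0.0834 -1.6575 -0.2947]
scene mount_a 0.65 [ 0.1978 -1.5431 -0.1803]
scene mount_a 0.62 [ 0.1527 -1.5882 -0.2254]
top [0.48132678 0.0402772  1.13257853]
top pad_a_top 0.52 [2.1116 1.6706 2.7629]
top tag_a_top 0.7 [2.0834 1.6423 2.7346]
top tag_a_top 0.51 [2.0882 1.6472 2.7395]
top mount_a 0.95 [2.195  1.7539 2.8462]
top mount_a 0.73 [2.1888 1.7477 2.84  ]
top mount_a 0.67 [2.2062 1.7651 2.8574]
top mount_a 0.66 [2.2044 1.7634 2.8557]
```

View pics/top0.png

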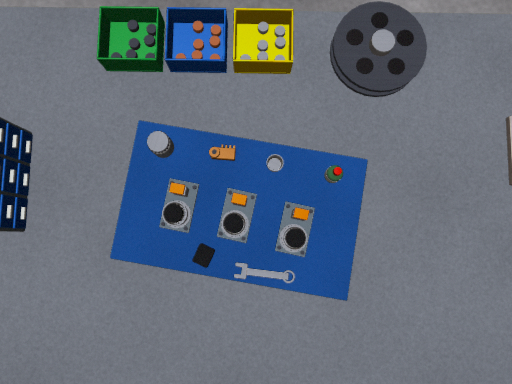

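View pics/scene0.png

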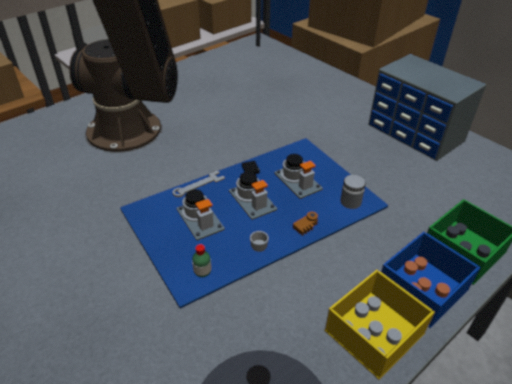

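The top view shows three mounts. Pads are at about (175,213), (234,223) and (295,237), with orange tags above them at (178,188), (239,199) and (301,213). In the scene view all the tags face away from the robot. My conversion treated "rotation" as a matrix, so I'll fix that.

```bash
sed -i 's/^def toW/from scipy.spatial.transform import Rotation as R\ndef rot(k):\n    r=np.array(k["rotation"]); return r if r.size==9 else R.from_euler("xyz",r).as_matrix()\ndef toW/; s/np.array(k\["rotation"\])@/rot(k)@/' h.py
python3 - <<'E'
from h import *
im,d=arm.grab_frame("top"); k=arm.get_calibration("top"); print(k["rotation"])
for n in ("pad_a_top","tag_a_top","mount_a"):
    for r in arm.landmark_of(n,"top"): print(n,round(r["score"],2),toW(r["point"],"top").round(4))
hsv=cv2.cvtColor(im,cv2.COLOR_RGB2HSV)
m=cv2.inRange(hsv,(8,200,150),(22,255,255)); m[:175]=0
n,_,st,ce=cv2.connectedComponentsWithStats(m)
for i in range(1,n):
    if st[i,4]>50: print("tag",ce[i].round(1),st[i,4],pix2W(ce[i],np.median(d[(_==i)]),"top").round(4))
for p in [(175,213),(234,223),(295,237)]:
    sub=d[p[1]-3:p[1]+4,p[0]-3:p[0]+4]; 
    z=np.median(sub)
    w=pix2W(p,z,"top")
    # pad disc: pixels near depth
    mm=(abs(d-z)<0.008); mm[:p[1]-18]=0;mm[p[1]+14:]=0;mm[:,:p[0]-18]=0;mm[:,p[0]+18:]=0
    ys,xs=np.nonzero(mm); print("pad",xs.mean(),ys.mean(),len(xs),pix2W((xs.mean(),ys.mean()),z,"top").round(4))
E
```

```text
[ 0.11491873  0.00472942 -1.55305451]
pad_a_top 0.53 [ 0.4835 -0.0644  0.0846]
pad_a_top 0.46 [0.5137 0.0716 0.0254]
tag_a_top 0.73 [ 0.5378 -0.0759  0.1039]
mount_a 0.78 [0.515  0.084  0.0243]
mount_a 0.64 [ 0.4887 -0.0616  0.0213]
mount_a 0.58 [0.5366 0.2297 0.0211]
tag [176.7 188.1] 124 [0.5961 0.2186 0.1039]
tag [238.7 198.6] 126 [0.5739 0.0724 0.1036]
tag [301.  213.3] 134 [ 0.5418 -0.0735  0.1039]
pad 172.84668989547038 212.7177700348432 287 [0.5389 0.2286 0.0867]
pad 233.46048109965636 222.85223367697594 291 [0.5175 0.0842 0.0867]
pad 294.83557046979865 237.48322147651007 298 [ 0.4856 -0.0613  0.0858]
```

Request:
drive_tool([
  [0.33,1,0,0,0,-0.27],
  [0.33,1,0,0,0,-0.27],
  [0.33,1,0,0,0,-0.27],
  [0.33,1,0,0,0,-0.27],
  [0.33,1,0,0,0,-0.27],
], claw=0, newtons=20)

```text
t: 1.23
eef_pos: [0.324, -0.4226, 0.2268]
ee_rot: [-3.141, 0.0, -2.892]
force: [1.5, 0.8, 0.6]
width: 0.043
```

Request:
drive_tool([
  [0.33,1,0,0,0,-0.27],
  [0.33,1,0,0,0,-0.27],
  [0.33,1,0,0,0,-0.27],
  [0.33,1,0,0,0,-0.27],
  [0.33,1,0,0,0,-0.27],
])

```text
t: 1.85
eef_pos: [0.39, -0.2226, 0.2269]
ee_rot: [-3.141, 0.001, -3.034]
force: [0.9, 0.7, 0.4]
width: 0.0004
```

Request:
drive_tool([
  [0.33,1,0,0,0,-0.27],
  [0.33,1,0,0,0,-0.27],
  [0.33,1,0,0,0,-0.27],
  [0.33,1,0,0,0,-0.27],
  [0.33,1,0,0,0,-0.27],
])

```text
t: 2.48
eef_pos: [0.4561, -0.0224, 0.227]
ee_rot: [3.141, 0.001, 3.109]
force: [1.2, -0.4, 0.9]
width: 0.0003
```

Request:
drive_tool([
  [0.33,1,0,0,0,-0.27],
  [0.33,1,0,0,0,-0.27],
  [0.33,1,-0.3,0,0,-0.27],
  [0.33,1,-0.4,0,0,-0.27],
  [0.33,0.9,-0.3,0,0,-0.27],
])

```text
t: 3.1
eef_pos: [0.5219, 0.1736, 0.1862]
ee_rot: [3.141, 0.0, 2.967]
force: [0.9, -0.5, 1.2]
width: 0.0006
```

Request:
drive_tool([
  [0.2,0.7,0,0,0,0],
  [0.2,0.65,-0.5,0,0,0],
  [0,0,-0.8,0,0,0],
  [0,0,-0.7,0,0,0],
  [0,0,0,0,0,0],
])

```text
t: 3.72
eef_pos: [0.5368, 0.2254, 0.1053]
ee_rot: [-3.139, -0.002, 2.968]
force: [0.4, 0.7, 1.2]
width: 0.0004
```

Run:
```python
from h import *
im,d=arm.grab_frame("wrist"); save("w0",im); s=arm.get_state(); print(s["eef_pos"],s["force"],s["t"])
f=[]
for i in range(1): f.append(arm.get_state()["force"])
im,d=arm.grab_frame("scene"); save("s1",cv2.resize(im[130:240,160:360],(800,440),interpolation=cv2.INTER_CUBIC)); print(arm.get_state()["force"])
```

```text
[0.5378023  0.22603502 0.10689216] [-0.14737006  0.44343393  0.24126656] 3.775
[-0.34068253  0.55525609  1.09236365]
```

View pics/w0.png

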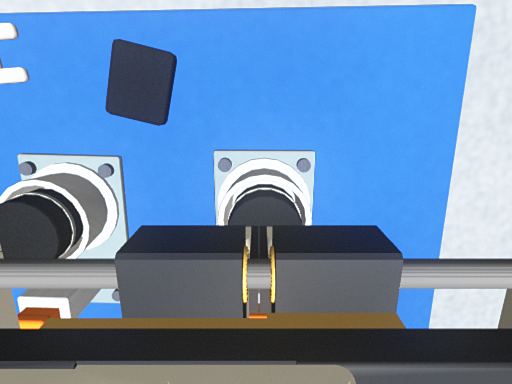

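The wrist view shows the closed fingers centred over the left pad: finger seam at column 258, cup at column 264. Next I press.

Request:
drive_tool([
  [0,0.05,-0.35,0,0,0],
  [0,0,-0.15,0,0,0],
  [0,0,0,0,0,0],
  [0,0,0,0,0,0],
])

```text
t: 4.32
eef_pos: [0.5378, 0.2282, 0.0868]
ee_rot: [3.141, 0.0, 2.968]
force: [1.0, -0.4, -0.7]
width: 0.0011
```

Request:
drive_tool([
  [0,0,-0.18,0,0,0],
  [0,0,0,0,0,0],
  [0,0,0,0,0,0],
  [0,0,0,0,0,0],
])

```text
t: 4.82
eef_pos: [0.5379, 0.2283, 0.0796]
ee_rot: [3.141, 0.0, 2.968]
force: [0.4, -0.1, 2.2]
width: 0.0003
```

```bash
cat > f.py <<'E'
from h import *
F=[];Z=[]
for i in range(6):
    arm.grab_frame("top"); s=arm.get_state(); F.append(s["force"]); Z.append(s["eef_pos"])
print(np.mean(F,0).round(2),np.std(F,0).round(2),np.mean(Z,0).round(4),s["t"])
E
python3 f.py
```

```text
[1.25 0.71 1.54] [0.36 0.32 0.29] [0.538  0.2283 0.0796] 5.125
```

Request:
drive_tool([
  [0,0,-0.06,0,0,0],
  [0,0,0,0,0,0],
])

```text
t: 5.38
eef_pos: [0.5378, 0.2282, 0.0768]
ee_rot: [3.142, 0.0, 2.968]
force: [1.4, 1.5, 2.4]
width: 0.0005
```

```bash
python3 f.py
```

```text
[1.64 1.09 2.32] [0.38 0.55 0.45] [0.5378 0.2283 0.077 ] 5.675
```

Request:
drive_tool([
  [0,0,0.74,0,0,0],
  [0,0,0.5,0,0,0],
  [-0.13,-0.9,0.2,0,0,0],
  [-0.13,-0.9,0,0,0,0],
  [-0.13,-0.9,0,0,0,0],
])

```text
t: 6.3
eef_pos: [0.5208, 0.1187, 0.134]
ee_rot: [-3.141, -0.002, 2.968]
force: [0.4, 0.1, 0.9]
width: 0.0003
```

Request:
drive_tool([
  [-0.11,-0.9,0,0,0,0],
  [0,0,-0.7,0,0,0],
  [0,0,0,0,0,0],
])

```text
t: 6.68
eef_pos: [0.5155, 0.0827, 0.1047]
ee_rot: [-3.139, -0.004, 2.966]
force: [-0.2, -0.6, 0.5]
width: 0.0002
```

```bash
python3 f.py
```

```text
[0.21 0.31 0.11] [0.53 0.41 0.26] [0.5177 0.0843 0.1069] 6.975
```

Request:
drive_tool([
  [0,0,-0.35,0,0,0],
  [0,0,-0.15,0,0,0],
  [0,0,-0.1,0,0,0],
  [0,0,-0.07,0,0,0],
  [0,0,0,0,0,0],
])

```text
t: 7.6
eef_pos: [0.5171, 0.084, 0.0797]
ee_rot: [-3.141, -0.001, 2.968]
force: [-4.3, 1.0, 6.9]
width: 0.0003
```

```bash
python3 f.py
```

```text
[-5.08  0.98  7.08] [0.8  0.47 0.63] [0.5172 0.084  0.0799] 7.9
```

The sideways force of −5 N is unexpected, so I'm looking before going on.

Run:
```python
from h import *
im,d=arm.grab_frame("scene"); a=cv2.resize(im[120:250,170:340],(680,520),interpolation=cv2.INTER_CUBIC); save("s2",a)
print(arm.get_state()["moment"])
```

```text
[ 0.3818592   1.82755213 -0.02403084]
```

View pics/s2.png

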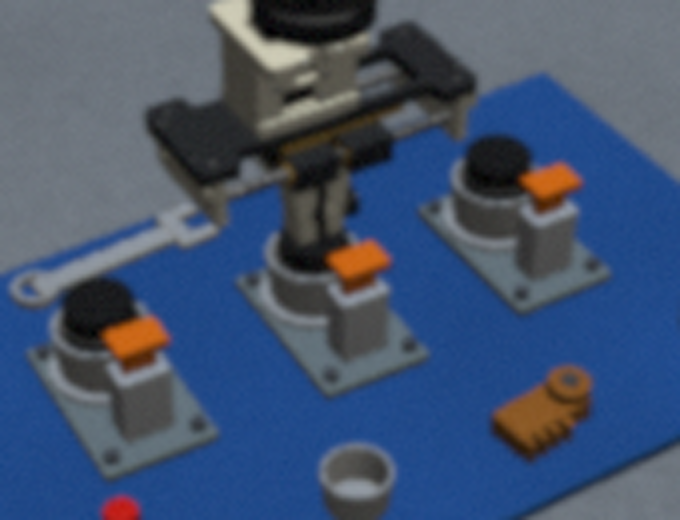

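The picture shows the fingertips square on the middle pad, which is pressed into its cup. The left pad is back up and all tags are up. The sideways force is friction, and the middle pad is hard.

Request:
drive_tool([
  [0,0,0.7,0,0,0],
  [0,0,0.6,0,0,0],
  [-0.2,-0.9,0,0,0,0],
  [-0.2,-0.9,0,0,0,0],
  [-0.2,-0.9,0,0,0,0],
])

```text
t: 8.57
eef_pos: [0.4936, -0.0248, 0.1318]
ee_rot: [3.141, 0.001, 2.968]
force: [-0.0, -0.0, 0.1]
width: 0.0001
```

Request:
drive_tool([
  [-0.19,-0.93,0,0,0,0],
  [0,0,-0.65,0,0,0],
  [0,0,0,0,0,0],
  [0,0,0,0,0,0],
])

```text
t: 9.07
eef_pos: [0.4866, -0.0608, 0.1063]
ee_rot: [-3.141, 0.0, 2.969]
force: [1.1, 0.0, 0.1]
width: 0.0007
```

```bash
python3 f.py
```

```text
[0.25 0.28 0.19] [0.5  0.39 0.6 ] [ 0.4867 -0.0606  0.1064] 9.375
```

Request:
drive_tool([
  [0,0,-0.35,0,0,0],
  [0,0,-0.15,0,0,0],
  [0,0,-0.1,0,0,0],
  [0,0,-0.07,0,0,0],
  [0,0,0,0,0,0],
])

```text
t: 10.0
eef_pos: [0.4856, -0.0611, 0.0788]
ee_rot: [-3.141, -0.001, 2.968]
force: [-3.6, 1.6, 3.7]
width: 0.0005
```

```bash
python3 f.py
```

```text
[-3.06  0.3   3.91] [0.71 0.4  0.62] [ 0.4859 -0.0612  0.0791] 10.3
```

Forces near half stroke: left about 2 N, middle about 7 N, right about 4 N. The left mount is the softest, so I'm moving over its tag.

Request:
drive_tool([
  [0,0,0.8,0,0,0],
  [0,0,0.9,0,0,0],
  [0.39,1,0,0,0,0],
  [0.39,1,0,0,0,0],
  [0.39,1,0,0,0,0],
])

```text
t: 10.92
eef_pos: [0.5342, 0.0605, 0.1474]
ee_rot: [3.14, 0.002, 2.968]
force: [0.7, -0.0, 0.3]
width: 0.0003
```

Request:
drive_tool([
  [0.39,1,0,0,0,0],
  [0.39,1,0,0,0,0],
  [0.39,1,0,0,0,0],
  [0.41,1,0,0,0,0],
  [0,0,0,0,0,0],
])

```text
t: 11.55
eef_pos: [0.5976, 0.2219, 0.1462]
ee_rot: [3.141, 0.001, 2.97]
force: [0.3, -0.2, -0.2]
width: 0.0006
```

```bash
python3 f.py
python3 - <<'E'
from h import *
im,d=arm.grab_frame("scene"); a=cv2.resize(im[120:250,170:340],(680,520),interpolation=cv2.INTER_CUBIC); save("s3",a)
E
```

```text
[-0.48 -0.58  0.05] [0.6  0.4  0.57] [0.5962 0.219  0.1467] 11.85
```

View pics/s3.png

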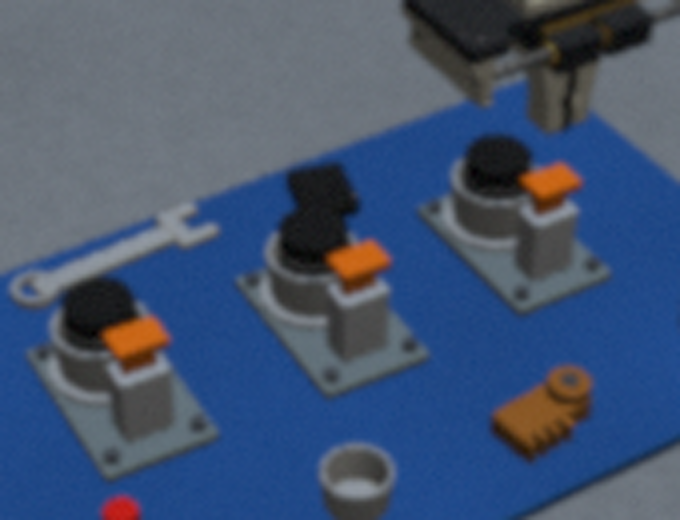

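The fingers hang above the left tag (cap at about (550,180) in the crop), all pads are up, and the loose parts haven't moved. Now I push the tag down.

Request:
drive_tool([
  [0,0,-0.5,0,0,0],
  [0,0,-0.45,0,0,0],
  [0,0,-0.15,0,0,0],
  [0,0,-0.15,0,0,0],
  [0,0,0,0,0,0],
])

```text
t: 12.52
eef_pos: [0.5963, 0.219, 0.0968]
ee_rot: [3.142, 0.0, 2.968]
force: [-0.3, 0.9, -0.2]
width: 0.0004
```

Request:
drive_tool([
  [0,0,-0.1,0,0,0],
  [0,0,-0.1,0,0,0],
  [0,0,-0.03,0,0,0],
  [0,0,0,0,0,0],
])

```text
t: 13.02
eef_pos: [0.5967, 0.2193, 0.0883]
ee_rot: [3.141, 0.001, 2.968]
force: [-0.1, -0.7, 4.5]
width: 0.0003
```

Request:
drive_tool([
  [0,0,-0.04,0,0,0],
  [0,0,0,0,0,0],
  [0,0,0,0,0,0],
])

```text
t: 13.4
eef_pos: [0.5967, 0.2193, 0.0882]
ee_rot: [3.141, 0.002, 2.969]
force: [-3.8, -1.0, 14.6]
width: 0.0006
```

```bash
python3 f.py
```

```text
[-4.07 -0.77 14.93] [0.32 0.44 0.68] [0.5967 0.2193 0.0882] 13.7
```

The tag is on its hard stop: the force jumped to 15 N with no further travel at z = 0.088, about 16 mm down. I'll lift clear and check.

Request:
drive_tool([
  [0,0,0.8,0,0,0],
  [0,0,1,0,0,0],
  [-0.2,-0.5,1,0,0,0],
  [-0.8,-1,0.5,0,0,0],
  [-0.8,-1,0,0,0,0],
])

```text
t: 14.32
eef_pos: [0.5238, 0.1184, 0.2194]
ee_rot: [3.14, 0.002, 2.968]
force: [0.4, -0.8, -0.2]
width: 0.0005
```

Request:
drive_tool([
  [-0.3,-1,0,0,0,0],
  [-0.3,-1,0,0,0,0],
  [-0.3,-1,0,0,0,0],
  [-0.2,-1,0,0,0,0],
  [-0.2,-1,0,0,0,0],
])

```text
t: 14.95
eef_pos: [0.4713, -0.0821, 0.218]
ee_rot: [3.141, -0.0, 2.968]
force: [0.4, -0.5, 0.8]
width: 0.0007
```

Request:
drive_tool([
  [-0.2,-1,0,0,0,0],
  [0,-1,0,0,0,0],
  [0,-1,0,0,0,0],
  [0,-1,0,0,0,0],
  [0,0,0,0,0,0],
])

```text
t: 15.58
eef_pos: [0.4634, -0.2428, 0.2173]
ee_rot: [3.142, -0.002, 2.965]
force: [0.0, 0.3, 0.1]
width: 0.0006
```

Run:
```python
from h import *
im,d=arm.grab_frame("top"); k=arm.get_calibration("top"); s=arm.get_state(); print(s["t"],s["eef_pos"],s["force"])
hsv=cv2.cvtColor(im,cv2.COLOR_RGB2HSV)
m=cv2.inRange(hsv,(8,200,150),(22,255,255)); m[:175]=0
n,l,st,ce=cv2.connectedComponentsWithStats(m)
for i in range(1,n):
    if st[i,4]>50: print("tag",pix2W(ce[i],np.median(d[l==i]),"top").round(4))
for p in [(173,213),(234,223),(295,237)]:
    print("pad",pix2W(p,np.median(d[p[1]-3:p[1]+4,p[0]-3:p[0]+4]),"top").round(4))
save("t9",im)
```

```text
15.625 [ 0.46347103 -0.24179818  0.21740894] [ 0.13357185  0.81083595 -0.52924186]
tag [0.5957 0.2187 0.0891]
tag [0.5738 0.0724 0.1035]
pad [0.5383 0.2283 0.0863]
pad [0.5171 0.0829 0.0863]
pad [ 0.4839 -0.0073  0.6441]
```

View pics/t9.png

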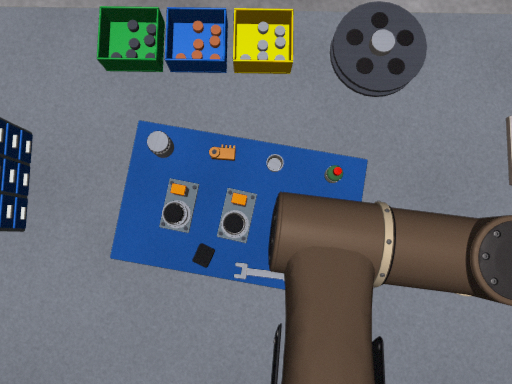

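The left tag is down by about 15 mm (0.104 to 0.089), the middle tag is up, and the left and middle pads are up. The visible loose parts are in place. The arm hides the right mount here, but the previous scene view, taken after its press, showed its pad and tag up, and nothing has touched it since.

```bash
python3 -c "
from station import arm
print(arm.job_done())"
```

```text
the job is handed in; nothing more can be done
None
```

I pressed the pads left, middle, right, and the left mount was the softest, so I pushed its orange tag fully down and handed the job in at about 15.6 s. No verdict was reported.

- **Pad forces near half stroke:** left about 2 N, middle about 7 N, right about 4 N. The middle and right presses also showed 3–5 N of sideways force. A picture of the middle press showed the fingertips square on the pad, so I took this to be friction.
- **Left tag:** it reached its hard stop at about 16 mm, where the force rose to 15 N with no further travel. The last top-camera check measured it about 15 mm down.
- **Other parts:** in that last check the middle tag was up, the left and middle pads were back up, and the visible loose parts were in place.
- **Not checked at the end:** the arm hid the right mount and part of the spanner in the last top picture. A scene picture taken after the right press, before the tag push, showed them undisturbed. The arm did not go near them at working height after that.

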